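Fetch the hemmed-in microscope lens, seat it, restore the tray

ROBOT

A 6-joint arm with a two-finger parallel gripper is mounted at the origin on the work surface. World frame = base frame: x ahead of the robot, y to its left, z up, the work surface at z = 0. Lengths are in m, angles in rad, forces in N, time in s.
With the tool pointing down it reaches from about 0.3 to 0.775 m from the base axis. Payload 14.6 kg.
Tool frame: the origin (TCP) lies on the centre line of the jaws, within the pads' length; the fingertips stand 25 mm ahead of it and the grasp point (between the pads) lies 6 mm ahead of it (ctrl.tip_reach is the distance from the TCP to the fingertips, in m); z points along the fingers, y is the line along which they close (so a half turn about z gives the same grasp; the last joint's range is limited). The gripper opens to 94 mm and grips with 3 to 60 N. Pads are 16 mm wide; open, the fingers measure 119 mm over their backs; the gripper's body (75 mm by 177 mm) begins 78 mm behind the grasp point.
Start: joints at [1.13, 0.3, 1.521, -0, 1.321, -0.067], TCP at [0.201, 0.512, 0.23] pointing down, gripper open.
Joint ranges: [-3.03, 3.03], [-0.79, 2.21], [0.23, 2.52], [-1.04, 4.18], [0, 3.07], [-2.55, 2.55]. Speed limits (rad/s): [2.22, 2.22, 2.57, 3.14, 3.14, 3.14].

INTERFACE

Orientations are given as [roll, pitch, yaw] about the fixed x, y, z axes, in that order (R = Rz(yaw) Ry(pitch) Rx(roll)).
In Python, from station import ctrl gives the robot as it stands. The module is installed in compiled form; this text tells all that it offers.
- The arm moves only by the tool apply_moves, never from a script. Its argument "deltas" is a list of rows, each a list of 7 numbers: the closure in counts, from 0 (fully open) to 255 (shut), then the shift along the world's x, y, z in cm, then the turn, a rotation vector about the world's x, y, z in rad. In form: [[jaw, tx, ty, tz, ax, ay, az], ...]. A call has 1 to 10 rows; each row shifts and turns the commanded pose from where the row before left it; what a row does not reach is not made up. A row lasts 1/10 s, in which the tool goes at most 50 mm and 8.59 degrees, less where a joint would pass 70% of its speed; a pose out of reach is approached as far as the arm can. A call with a gripper value outside its range is refused whole. The fingers move at their own pace and stop on an object; "grip_force" is the grip in N (left out, the last holds). Time passes only in rows, so rows that do not move let the fingers close. It gives the time, the measured TCP pose, the force, the opening and the grip force at its end, in the units of the state.
- ctrl.get_obs(): the state, without advancing time (a new reading comes with each control period).
- ctrl.camera(name): name is "scene" or "top"; returns a dict with "img" (400x640x3 uint8, red, green, blue), "K" (3x3 intrinsics, pixels), "pose" (4x4, takes a point from camera to world coordinates). Camera axes: x right, y up, looking along -z (the intrinsics and any distortion apply to the point x, -y, -z); pixel columns grow to the right and rows downward; lengths in m; the calibration is good to about 2 mm. A picture is of the moment at which its call begins. There is no depth.
- ctrl.hand_in(): hands the job in; it is judged then, once.
The state is a dict: "time_s": time; "qpos": joint angles; "joint_vel": joint speeds; "tau": joint torques, N m; "ee_pos": TCP position; "eef_rot": TCP orientation; "force": force on the tool from outside, world axes, zero at the start; "moment": the same for the moment, N m; "grip_width": finger opening in m; "grip_force": force on a finger pad.
Only numpy, scipy, OpenCV 4.12 (cv2) and the standard library are available. Lean on these libraries where they do the work, as an engineer would, in place of code of your own. Each camera call takes 0.05 s, during which the arm holds its last target. There are 200 camera calls.

TASK

The microscope lens lies in the wooden tray with the jar and the stepped mandrel standing tight on either side of it. First stand both of them on the cork mat, then set the lens into the round seat of the aluminium cell, glass up: put it in one edge first, tilted about 15 degrees, then level it flat and fully home and let go; finally stand the jar and the mandrel back in the tray, each where it stood at the start. Set everything down without dropping or tipping it over, and leave the dish, the graver and the ring clamp alone.

Things in the scene. Friction and masses are not known exactly. Their poses are not given: they have to be found in the camera images.
- lens: microscope auxiliary lens: flat disc in a black metal mount, glass on top; 50 mm diameter, 18 mm thick, about 0.09 kg. Origin: centre of its underside; z up through the glass. At the start it lies flat in the middle of the tray.
- jar: glass jar with a steel lid, white filling; a plain cylinder 44 mm diameter, 74 mm high, about 0.18 kg. Origin: centre of its underside; z up. Starts in the tray at one side of the lens (either side), with about 3 mm between them.
- mandrel: steel stepped mandrel: three cylinders on one axis, 44 mm diameter up to 32 mm height, 34 mm diameter up to 62 mm, 24 mm diameter up to 95 mm (top); about 0.32 kg. Origin: centre of its underside; z up. Starts in the tray at the other side of the lens.
- tray: fixed open wooden tray, outside 74 mm (its x) by 172 mm (its y), 24 mm high; walls 7 mm thick, inside 60 by 158 mm; inner floor 7 mm above its origin, so its walls rise 17 mm above the floor. Lens in the middle, jar and mandrel near y = +50 and -50 mm of its frame. Origin: centre of its underside, on the bench; z up. There is no room for fingers between the lens and the long walls, nor between the lens and its neighbours.
- mat: fixed cork mat, 120 mm (its x) by 170 mm (its y), 4 mm thick: the side area. Origin: centre of its underside, on the bench; z up. Both things fit side by side, e.g. at y = +42 and -42 mm.
- cell: fixed square aluminium block, 96 by 96 mm, 16 mm high, with a round flat-bottomed seat in the middle of its top: 55 mm diameter, 7 mm deep, so the seat's floor is 9 mm above the bench (the dark disc on it is only a look). Origin: centre of its underside, on the bench; z up. The seated lens stands 11 mm out of it.
- dish: bystander: shallow glass bowl, 110 mm diameter, 30 mm high. Origin: centre of its underside.
- graver: bystander: lying graver, 110 mm long along its x, wooden knob handle 28 mm thick to -x and thin steel shank to +x. Origin: on the bench below where the handle ends and the shank begins.
- ring_clamp: bystander: lying wooden ring clamp with a brass band, 26 mm (x) by 90 mm (y), 25 mm high. Origin: centre of its underside.
Mind the look-alikes: they are no part of the job. Leave any yellow look-alike of the lens alone. Leave any turquoise look-alike of the mandrel alone.

How it is judged:
On the way, in this order (a step that is already met when the one before it is completed fails the run):
1. jar and mandrel both stand on the cork mat, let go (x of jar in the frame of mat between -0.06 and 0.06 m and y of jar in the frame of mat between -0.085 and 0.085 m and z of each of jar, mandrel in the frame of mat below 0.008 m and angle between each of jar, mandrel's own z axis and vertical below 0.1 rad and linear speed of each of jar, mandrel below 0.02 m/s and not (contact force between the fingers and jar above 0.05 N) and x of mandrel in the frame of mat between -0.06 and 0.06 m and y of mandrel in the frame of mat between -0.085 and 0.085 m and not (contact force between the fingers and mandrel above 0.05 N)), for 0.2 s.
2. the lens is over the seat, tilted, with its low edge in the seat (horizontal distance between lens and cell below 0.012 m and z of lens in the frame of cell below 0.0195 m and angle between lens's own z axis and vertical between 0.12 and 0.6 rad), for 0.1 s.
3. the lens lies flat and fully home in the seat, let go (horizontal distance between lens and cell below 0.005 m and z of lens in the frame of cell below 0.011 m and angle between lens's own z axis and vertical below 0.05 rad and linear speed of lens below 0.02 m/s and not (contact force between the fingers and lens above 0.05 N)), for 0.2 s.
At the end, for the whole second after the job is handed in: The lens lies glass up in the cell's seat, within 5 mm of its centre, flat within 0.05 rad and down on the seat's floor (within 2 mm); jar and mandrel each stand upright (within 0.1 rad) in the tray within 15 mm of where they stood at the start; all is let go and at rest (all of step 3 and distance of each of jar, mandrel from where it was at the start of the episode below 0.015 m and angle between each of jar, mandrel's own z axis and vertical below 0.1 rad and linear speed of each of jar, mandrel below 0.02 m/s and not (contact force between the fingers and jar above 0.05 N) and not (contact force between the fingers and mandrel above 0.05 N)); the robot touches nothing.
It fails at once if the lens, jar or mandrel is tipped over (beyond 0.8 rad) (angle between any of lens, jar, mandrel's own z axis and vertical above 0.8 rad).
It fails at once if the lens, jar or mandrel is dropped (falls free faster than 0.6 m/s) ((linear speed of lens above 0.6 m/s and not (contact force between the fingers and lens above 0.05 N)) or (linear speed of jar above 0.6 m/s and not (contact force between the fingers and jar above 0.05 N)) or (linear speed of mandrel above 0.6 m/s and not (contact force between the fingers and mandrel above 0.05 N))).
It fails at once if the dish, the graver or the ring clamp is disturbed (moved more than 20 mm) (distance of any of dish, graver, ring_clamp from where it was at the start of the episode above 0.02 m).
It also fails if it takes over 128 s, if anything falls off the work surface, if the arm or the gripper's body presses on something with over 40 N, if the wrist force passes 120 N, or if a joint passes its speed limit or range.

## Working session

There is one attempt and no reset: what is moved stays moved. The work goes in short steps, Python scripts to look and compute and a tool call to move; the robot and the scene stay as the last step left them, time stands still between calls to the robot, and variables do not carry over. Pictures are saved under pics/ and viewed, at most 14 in all, crops included, and the job is handed in when it is done.

Besides the shell and the picture viewer there is one more tool, called after "Emit:" as name([rows], argument=value, ...), one row to a line, values as JSON. apply_moves: Moves the arm, as the interface text tells. Its arguments: {"type":"object","properties":{"deltas":{"type":"array"},"grip_force":{"type":"number"}},"required":["deltas"]}

```bash
mkdir -p pics; ls; python3 - <<'E'
from station import ctrl
import cv2,numpy as np
print(ctrl.get_obs(), ctrl.tip_reach)
for n in("scene","top"):
    c=ctrl.camera(n); cv2.imwrite(f"pics/{n}0.png",c["img"][:,:,::-1]); print(n,[k for k in c],c["K"],c["pose"])
    np.savez(f"{n}0.npz",**c)
E
```

```text
pics
{'time_s': 0.0, 'qpos': array([ 1.13040067e+00,  3.00481072e-01,  1.52157890e+00,  2.80405588e-05,
        1.32068490e+00, -6.65992010e-02]), 'joint_vel': array([ 1.10230977e-04, -5.60789691e-04, -9.82210942e-05, -1.28879585e-03,
        3.61946113e-04,  1.48505027e-03]), 'tau': array([ 4.48531136e-03, -5.31849360e+01, -3.52722681e+01,  7.09970389e-02,
        2.46166351e-02, -9.72675525e-05]), 'ee_pos': array([0.20073199, 0.51181505, 0.22988176]), 'eef_rot': array([-3.14044479e+00, -1.03780142e-04,  2.76778918e+00]), 'force': array([ 0.62006894, -0.03629841, -0.21795218]), 'moment': array([-0.03760714, -0.02554836, -0.00191412]), 'grip_force': 0.0, 'grip_width': 0.09421400379663086} 0.025
scene ['img', 'K', 'pose'] [[470.74439513   0.         321.85104258]
 [  0.         470.74439513 200.94146506]
 [  0.           0.           1.        ]] [[ 0.10200492 -0.54710278  0.83082702  1.50077319]
 [ 0.99470359  0.06670698 -0.0781981  -0.16956083]
 [-0.01263956  0.83440321  0.55100954  0.66566485]
 [ 0.          0.          0.          1.        ]]
top ['img', 'K', 'pose'] [[429.81204035   0.         322.52798663]
 [  0.         429.81204035 196.47112556]
 [  0.           0.           1.        ]] [[-0.02419459  0.9955174  -0.09143158  0.47211413]
 [-0.99946587 -0.02207761  0.02409482 -0.05129698]
 [ 0.02196822  0.09196571  0.99551982  1.08293822]
 [ 0.          0.          0.          1.        ]]
```

View pics/scene0.png

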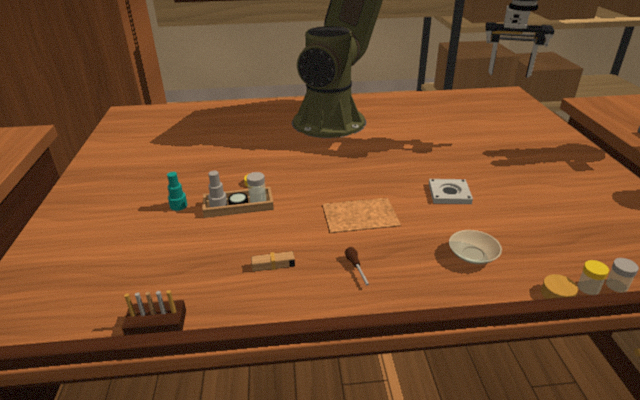

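View pics/top0.png

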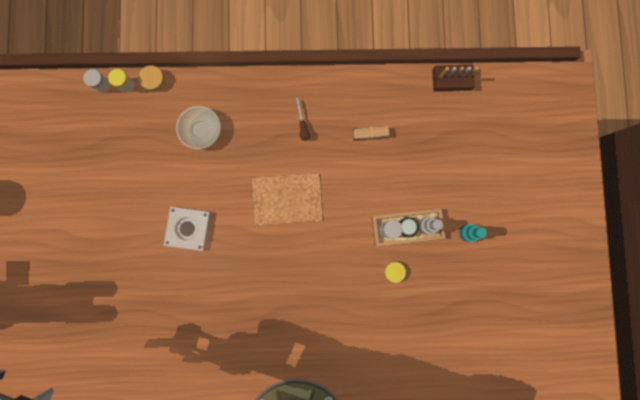

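The scene view shows the tray at (238,203) with the mandrel on the left (215,190), the lens at (238,198) and the jar on the right (257,187). The mat is at (361,215) and the cell at (451,191). In the top view the jar is at (392,229), the lens (409,227), the mandrel (430,225), the mat (288,199), the cell (187,228) and the dish (198,128). The teal and yellow look-alikes are at (474,233) and (395,272).

```bash
cat > h.py <<'E'
import numpy as np, cv2
from station import ctrl
def ray(c,uv,z):
    uv=np.atleast_2d(uv).astype(float); K=c["K"];P=c["pose"]
    d=np.c_[(uv[:,0]-K[0,2])/K[0,0],-(uv[:,1]-K[1,2])/K[1,1],-np.ones(len(uv))]@P[:3,:3].T
    return P[:3,3]+d*((z-P[2,3])/d[:,2])[:,None]
def proj(c,X):
    P=c["pose"];K=c["K"];p=(np.atleast_2d(X)-P[:3,3])@P[:3,:3]
    return np.c_[K[0,0]*p[:,0]/-p[:,2]+K[0,2],K[1,1]*p[:,1]/p[:,2]+K[1,2]]
def crop(img,x0,y0,w,h,s,fn):
    cv2.imwrite(fn,cv2.resize(img[y0:y0+h,x0:x0+w,::-1],None,fx=s,fy=s,interpolation=cv2.INTER_CUBIC))
E
python3 - <<'E'
from h import *
t=dict(np.load("top0.npz"));s=dict(np.load("scene0.npz"))
a=lambda c,x,y,w,h,W,H:cv2.resize(c["img"][y:y+h,x:x+w,::-1],(W,H),interpolation=cv2.INTER_CUBIC)
top=np.hstack([a(t,365,200,90,50,400,222),a(t,150,195,90,50,400,222)])  # tray | cell
mid=np.hstack([a(s,190,160,100,60,400,240),a(s,400,160,100,60,400,240)])
cv2.imwrite("pics/comp.png",np.vstack([top,mid]))
hsv=cv2.cvtColor(t["img"],cv2.COLOR_RGB2HSV)
for n,p in dict(mat=(288,199),table=(340,199),table2=(288,160),wall=(445,240),wood=(410,255),lens=(409,227),jar=(392,229),cell=(172,215)).items(): print(n,hsv[p[1],p[0]],t["img"][p[1],p[0]])
E
```

```text
mat [ 14 136 188] [188 133  88]
table [ 12 151 176] [176 113  72]
table2 [ 12 150 172] [172 110  71]
wall [ 12 149 168] [168 109  70]
wood [ 12 149 156] [156 101  65]
lens [ 44  22 193] [185 193 176]
jar [ 13  33 180] [180 167 157]
cell [ 16  35 190] [190 178 164]
```

View pics/comp.png

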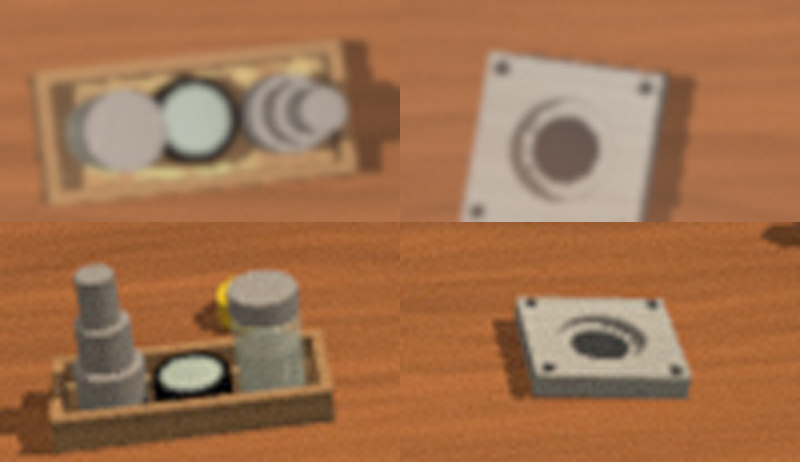

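The enlarged composite shows the tray rim corners, jar lid, lens and mandrel top clearly, and the cell's full square in the scene view. Next I measure them with masks.

```bash
cat > m.py <<'E'
from h import *
def cnt(c,box,f,z,name,rect=True):
    x,y,w,h=box; S=6
    im=cv2.resize(c["img"][y:y+h,x:x+w],None,fx=S,fy=S,interpolation=cv2.INTER_CUBIC)
    m=f(cv2.cvtColor(im,cv2.COLOR_RGB2HSV).astype(int)).astype(np.uint8)
    m=cv2.morphologyEx(m,cv2.MORPH_OPEN,np.ones((5,5)))
    k=max(cv2.findContours(m,cv2.RETR_EXTERNAL,cv2.CHAIN_APPROX_NONE)[0],key=cv2.contourArea)
    pts=(k[:,0]+.5)/S-.5+[x,y]
    W=ray(c,pts,z)[:,:2]
    r=cv2.minAreaRect((W*1e3).astype(np.float32))
    e=cv2.fitEllipse((W*1e3).astype(np.float32))
    print(name,"rect",np.round(r[0],1),np.round(r[1],1),round(r[2],1),"ell",np.round(e[0],1),np.round(e[1],1),"area",round(cv2.contourArea((W*1e3).astype(np.float32))))
    return W
E
python3 - <<'E'
from m import *
t=dict(np.load("top0.npz"));s=dict(np.load("scene0.npz"))
grey=lambda h:(h[...,1]<85)&(h[...,2]>120)
cnt(t,(150,195,75,70),lambda h:(h[...,1]<90)&(h[...,2]>60),.016,"cell top")
cnt(s,(420,170,60,40),lambda h:(h[...,1]<85)&(h[...,2]>140),.016,"cell scene")
cnt(t,(240,165,95,70),lambda h:(h[...,0]>=13)&(h[...,1]<148),.004,"mat top")
cnt(s,(310,190,100,50),lambda h:(h[...,2]>150)&(h[...,0]>=11),.004,"mat scene")
cnt(t,(400,217,20,20),lambda h:(h[...,1]<75)&(h[...,0]>20)&(h[...,2]>130),.025,"glass top")
cnt(s,(225,188,25,15),lambda h:(h[...,0]>20)&(h[...,2]>110)&(h[...,1]<90),.025,"glass scene")
cnt(t,(373,210,30,35),lambda h:(h[...,1]<60)&(h[...,2]>150),.081,"jar lid top")
# hand pixels from composite
a=lambda p:np.array(p)/4.4444+[365,200]
b=lambda p:(np.array(p)-[0,222])/4+[190,160]
R=lambda *x:np.round(ray(*x)[:,:2]*1e3,1).tolist()
print("tray rim top",R(t,a([(35,75),(337,42),(355,172),(50,203)]),.024),"mean",R(t,a([(35,75),(337,42),(355,172),(50,203)]).mean(0),.024))
print("jar",R(t,a((124,130)),.081),R(s,b((264,285)),.081))
print("mandrel",R(t,a((324,107)),.102),R(s,b((95,275)),.102))
print("lens",R(t,a((198,120)),.025),R(s,b((192,374)),.025))
print("tray scene",R(s,b([(53,407),(331,386),(322,331)]),.024))
E
```

```text
cell top rect [499.3 259.1] [101.3  98.6] 80.8 ell [499.3 259.2] [114.1 117.5] area 9748
cell scene rect [501.9 258.5] [97.1 96.5] 81.3 ell [502.  258.4] [107.  116.9] area 8720
mat top rect [567.7  12.4] [125.2 175. ] 2.5 ell [567.9  12.6] [139.8 206.4] area 20768
mat scene rect [566.7  15.3] [263.4 213.1] 83.0 ell [563.2  10.8] [241.6 307.7] area 52026
glass top rect [ 490.5 -287.5] [37.7 36.7] 5.7 ell [ 490.4 -287.2] [37.3 37.7] area 1100
glass scene rect [ 492.5 -287.5] [38.4 37.6] 83.1 ell [ 492.6 -287.6] [38.3 38.3] area 1150
jar lid top rect [ 484.5 -238. ] [44.5 41.3] 87.6 ell [ 484.6 -238. ] [41.2 45.5] area 1442
tray rim top [[516.0, -200.1], [530.5, -369.9], [458.0, -376.3], [445.1, -205.9]] mean [[487.3, -287.8]]
jar [[483.7, -237.9]] [[487.6, -236.0]]
mandrel [[492.8, -338.0]] [[499.5, -334.8]]
lens [[488.9, -289.8]] [[496.0, -285.7]]
tray scene [[521.6, -369.0], [518.8, -199.4], [453.0, -204.2]]
```

Emit:
apply_moves([
  [0,1.43,-3.74,0,0,0,-0.111],
  [0,1.43,-3.74,0,0,0,-0.111],
  [0,1.43,-3.74,0,0,0,-0.111],
  [0,1.43,-3.74,0,0,0,-0.111],
  [0,1.43,-3.74,0,0,0,-0.111],
  [0,1.43,-3.74,0,0,0,-0.111],
  [0,1.43,-3.74,0,0,0,-0.111],
  [0,1.43,-3.74,0,0,0,-0.111],
  [0,1.43,-3.74,0,0,0,-0.111],
  [0,1.43,-3.74,0,0,0,-0.111],
], grip_force=20)

```text
time_s: 1.1
ee_pos: [0.3439, 0.1364, 0.2304]
eef_rot: [3.141, -0.0, 1.653]
force: [0.9, 0.3, -0.3]
grip_width: 0.0939
grip_force: 0.0
```

Emit:
apply_moves([
  [0,1.43,-3.74,0,0,0,0],
  [0,1.43,-3.74,0,0,0,0],
  [0,1.43,-3.74,0,0,0,0],
  [0,1.43,-3.74,0,0,0,0],
  [0,1.43,-3.74,0,0,0,0],
  [0,1.43,-3.74,0,0,0,0],
  [0,1.43,-3.74,0,0,0,0],
  [0,1.43,-3.74,0,0,0,0],
  [0,1.43,-3.74,0,0,0,0],
  [0,1.43,-3.74,0,0,0,0],
])

```text
time_s: 2.1
ee_pos: [0.487, -0.2376, 0.2301]
eef_rot: [-3.141, -0.0, 1.658]
force: [-0.1, 0.5, -0.0]
grip_width: 0.0943
grip_force: 0.0
```

Emit:
apply_moves([
  [0,0,0,0,0,0,0],
  [0,0,0,0,0,0,0],
])

```text
time_s: 2.3
ee_pos: [0.4865, -0.2362, 0.2297]
eef_rot: [-3.14, -0.001, 1.657]
force: [0.2, 0.4, 0.1]
grip_width: 0.0941
grip_force: 0.0
```

Emit:
apply_moves([
  [0,0,0,-3,0,0,0],
  [0,0,0,-3,0,0,0],
  [0,0,0,-3,0,0,0],
  [0,0,0,-3,0,0,0],
  [0,0,0,-2,0,0,0],
  [0,0,0,-1,0,0,0],
  [0,0,0,-1,0,0,0],
  [0,0,0,0,0,0,0],
])

```text
time_s: 3.1
ee_pos: [0.4867, -0.2355, 0.0701]
eef_rot: [-3.141, -0.0, 1.658]
force: [0.1, 0.4, -0.3]
grip_width: 0.094
grip_force: 0.0
```

Emit:
apply_moves([
  [60,0,0,0,0,0,0],
  [90,0,0,0,0,0,0],
  [110,0,0,0,0,0,0],
  [120,0,0,0,0,0,0],
  [130,0,0,0,0,0,0],
  [140,0,0,0,0,0,0],
  [150,0,0,0,0,0,0],
  [255,0,0,0,0,0,0],
  [255,0,0,0,0,0,0],
  [255,0,0,0,0,0,0],
])

```text
time_s: 4.1
ee_pos: [0.4868, -0.236, 0.0704]
eef_rot: [-3.141, -0.0, 1.658]
force: [-0.7, -0.5, 1.9]
grip_width: 0.0434
grip_force: 20.0
```

Emit:
apply_moves([
  [255,0,0,0.5,0,0,0],
  [255,0,0,1.5,0,0,0],
  [255,0,0,3,0,0,0],
  [255,0,0,4,0,0,0],
  [255,0,0,3,0,0,0],
])

```text
time_s: 4.6
ee_pos: [0.487, -0.236, 0.1929]
eef_rot: [3.14, 0.001, 1.658]
force: [-1.1, 1.6, -1.5]
grip_width: 0.0436
grip_force: 20.0
```

Emit:
apply_moves([
  [255,0.4,1.2,0,0,0,0],
  [255,0.8,2.9,0,0,0,0],
  [255,0.9,3.3,0,0,0,0],
  [255,0.9,3.3,0,0,0,0],
  [255,0.9,3.4,0,0,0,0],
  [255,0.9,3.4,0,0,0,0],
  [255,0.9,3.4,0,0,0,0],
  [255,0.9,3.4,0,0,0,0],
  [255,0.8,3.0,0,0,0,0],
  [255,0.5,1.75,0,0,0,0],
])

```text
time_s: 5.6
ee_pos: [0.5656, 0.0571, 0.1894]
eef_rot: [-3.14, -0.0, 1.659]
force: [0.5, -0.7, -1.0]
grip_width: 0.0436
grip_force: 20.0
```

Emit:
apply_moves([
  [255,0,0,0,0,0,0],
  [255,0,0,-1.5,0,0,0],
  [255,0,0,-3,0,0,0],
  [255,0,0,-3,0,0,0],
  [255,0,0,-2.5,0,0,0],
  [255,0,0,-1,0,0,0],
  [255,0,0,-0.6,0,0,0],
  [255,0,0,-0.3,0,0,0],
  [255,0,0,-0.2,0,0,0],
])

```text
time_s: 6.5
ee_pos: [0.5663, 0.0544, 0.0702]
eef_rot: [3.14, 0.0, 1.658]
force: [0.6, -0.0, -1.6]
grip_width: 0.044
grip_force: 20.0
```

Emit:
apply_moves([
  [255,0,0,-0.1,0,0,0],
  [255,0,0,-0.1,0,0,0],
  [255,0,0,-0.1,0,0,0],
  [255,0,0,-0.05,0,0,0],
  [255,0,0,0,0,0,0],
])

```text
time_s: 7.0
ee_pos: [0.5662, 0.0545, 0.0674]
eef_rot: [3.141, 0.0, 1.658]
force: [-6.7, -0.4, 12.9]
grip_width: 0.0435
grip_force: 20.0
```

Emit:
apply_moves([
  [255,0,0,0.05,0,0,0],
  [120,0,0,0,0,0,0],
  [90,0,0,0,0,0,0],
  [60,0,0,0,0,0,0],
  [0,0,0,0,0,0,0],
  [0,0,0,0,0,0,0],
  [0,0,0,3,0,0,0],
  [0,0,0,4,0,0,0],
  [0,0,0,4,0,0,0],
  [0,0,0,2,0,0,0],
])

```text
time_s: 8.0
ee_pos: [0.5666, 0.0546, 0.2001]
eef_rot: [3.137, 0.0, 1.658]
force: [1.0, -0.1, 0.7]
grip_width: 0.0937
grip_force: 0.0
```

Emit:
apply_moves([
  [0,-0.7,-3.9,0,0,0,0],
  [0,-0.7,-3.9,0,0,0,0],
  [0,-0.7,-3.9,0,0,0,0],
  [0,-0.7,-3.9,0,0,0,0],
  [0,-0.7,-3.9,0,0,0,0],
  [0,-0.7,-3.9,0,0,0,0],
  [0,-0.7,-3.9,0,0,0,0],
  [0,-0.7,-3.9,0,0,0,0],
  [0,-0.7,-3.9,0,0,0,0],
  [0,-0.7,-3.9,0,0,0,0],
])

```text
time_s: 9.0
ee_pos: [0.4953, -0.3371, 0.1965]
eef_rot: [3.142, 0.0, 1.658]
force: [0.2, 0.9, 0.6]
grip_width: 0.094
grip_force: 0.0
```

Emit:
apply_moves([
  [0,0,0,0,0,0,0],
  [0,0,0,0,0,0,0],
])

```text
time_s: 9.2
ee_pos: [0.4955, -0.3358, 0.1961]
eef_rot: [-3.141, -0.001, 1.656]
force: [0.2, 0.6, -0.7]
grip_width: 0.094
grip_force: 0.0
```

```bash
python3 - <<'E'
from h import *
t=ctrl.camera("top");s=ctrl.camera("scene")
np.savez("t1.npz",**t);np.savez("s1.npz",**s)
f=lambda c,x,y,w,h:cv2.resize(c["img"][y:y+h,x:x+w,::-1],(400,300),interpolation=cv2.INTER_CUBIC)
cv2.imwrite("pics/c1.png",np.vstack([np.hstack([f(t,360,180,100,75),f(t,240,160,100,75)]),np.hstack([f(s,170,130,120,90),f(s,300,150,120,90)])]))
print(ctrl.get_obs()["ee_pos"])
E
```

```text
[ 0.49608675 -0.33459312  0.19640888]
```

View pics/c1.png

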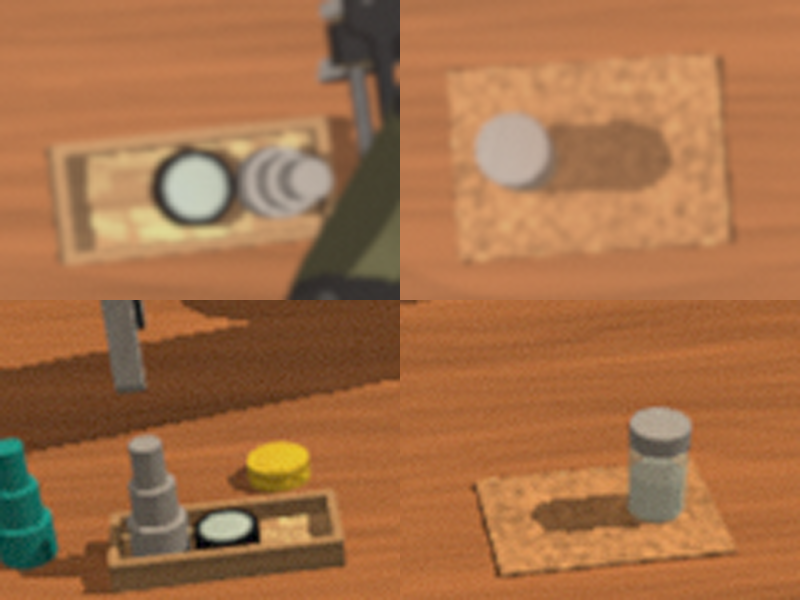

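The jar stands on the mat at its +y side. The mandrel top is at crop (311,181) in the top view, in the expected place, so I go down on it.

Emit:
apply_moves([
  [0,0,-0.1,-3,0,0,0],
  [0,0,0,-3,0,0,0],
  [0,0,0,-3,0,0,0],
  [0,0,0,-2,0,0,0],
  [0,0,0,-1.2,0,0,0],
  [0,0,0,-0.6,0,0,0],
  [0,0,0,0,0,0,0],
], grip_force=30)

```text
time_s: 10.0
ee_pos: [0.4961, -0.3361, 0.0685]
eef_rot: [-3.142, -0.0, 1.658]
force: [-0.8, -0.3, 0.4]
grip_width: 0.0941
grip_force: 0.0
```

Emit:
apply_moves([
  [60,0,0,0,0,0,0],
  [100,0,0,0,0,0,0],
  [130,0,0,0,0,0,0],
  [145,0,0,0,0,0,0],
  [155,0,0,0,0,0,0],
  [165,0,0,0,0,0,0],
  [175,0,0,0,0,0,0],
  [255,0,0,0,0,0,0],
  [255,0,0,0,0,0,0],
  [255,0,0,0,0,0,0],
])

```text
time_s: 11.0
ee_pos: [0.4957, -0.3365, 0.0684]
eef_rot: [-3.141, -0.0, 1.658]
force: [-2.0, -0.4, 0.9]
grip_width: 0.0334
grip_force: 30.0
```

Emit:
apply_moves([
  [255,0,0,0.5,0,0,0],
  [255,0,0,1.5,0,0,0],
  [255,0,0,3,0,0,0],
  [255,0,0,4,0,0,0],
  [255,0,0,2,0,0,0],
])

```text
time_s: 11.5
ee_pos: [0.4966, -0.3369, 0.183]
eef_rot: [3.138, 0.003, 1.658]
force: [0.1, 0.3, -4.3]
grip_width: 0.0334
grip_force: 30.0
```

Emit:
apply_moves([
  [255,0.4,1.5,0,0,0,0],
  [255,0.8,3.1,0,0,0,0],
  [255,0.8,3.5,0,0,0,0],
  [255,0.8,3.6,0,0,0,0],
  [255,0.8,3.6,0,0,0,0],
  [255,0.9,3.6,0,0,0,0],
  [255,0.8,3.6,0,0,0,0],
  [255,0.8,3.5,0,0,0,0],
  [255,0.8,3.0,0,0,0,0],
  [255,0.5,1.7,0,0,0,0],
])

```text
time_s: 12.5
ee_pos: [0.5695, -0.0263, 0.1777]
eef_rot: [-3.14, -0.001, 1.66]
force: [0.6, -0.9, -4.1]
grip_width: 0.0337
grip_force: 30.0
```

Emit:
apply_moves([
  [255,0,0,0,0,0,0],
  [255,0,0,-1.5,0,0,0],
  [255,0,0,-3,0,0,0],
  [255,0,0,-3,0,0,0],
  [255,0,0,-2,0,0,0],
  [255,0,0,-0.8,0,0,0],
  [255,0,0,-0.5,0,0,0],
  [255,0,0,-0.2,0,0,0],
  [255,0,0,-0.1,0,0,0],
  [255,0,0,0,0,0,0],
])

```text
time_s: 13.5
ee_pos: [0.5701, -0.0295, 0.0681]
eef_rot: [3.141, 0.0, 1.658]
force: [-0.1, 0.1, -2.8]
grip_width: 0.0333
grip_force: 30.0
```

Emit:
apply_moves([
  [255,0,0,-0.1,0,0,0],
  [255,0,0,-0.1,0,0,0],
  [255,0,0,-0.08,0,0,0],
  [255,0,0,-0.04,0,0,0],
  [255,0,0,0,0,0,0],
])

```text
time_s: 14.0
ee_pos: [0.57, -0.0296, 0.0653]
eef_rot: [3.141, 0.0, 1.658]
force: [-5.8, -0.4, 7.9]
grip_width: 0.0336
grip_force: 30.0
```

Emit:
apply_moves([
  [255,0,0,0.04,0,0,0],
  [150,0,0,0,0,0,0],
  [110,0,0,0,0,0,0],
  [60,0,0,0,0,0,0],
  [0,0,0,0,0,0,0],
  [0,0,0,0,0,0,0],
  [0,0,0,3,0,0,0],
  [0,0,0,4,0,0,0],
  [0,0,0,4,0,0,0],
  [0,0,0,2,0,0,0],
])

```text
time_s: 15.0
ee_pos: [0.5706, -0.0296, 0.1983]
eef_rot: [3.137, 0.001, 1.658]
force: [0.1, 0.1, -0.0]
grip_width: 0.0939
grip_force: 0.0
```

Emit:
apply_moves([
  [0,-0.3,-1.8,0,0,0,-0.14],
  [0,-0.8,-2.6,0,0,0,-0.14],
  [0,-0.8,-2.6,0,0,0,-0.14],
  [0,-0.8,-2.6,0,0,0,-0.14],
  [0,-0.8,-2.6,0,0,0,-0.14],
  [0,-0.8,-2.6,0,0,0,-0.14],
  [0,-0.8,-2.6,0,0,0,-0.14],
  [0,-0.8,-2.6,0,0,0,-0.14],
  [0,-0.8,-2.6,0,0,0,-0.14],
  [0,-0.8,-2.6,0,0,0,-0.14],
])

```text
time_s: 16.0
ee_pos: [0.4944, -0.2825, 0.1947]
eef_rot: [3.142, -0.0, 0.252]
force: [-0.5, -0.0, 0.1]
grip_width: 0.0937
grip_force: 0.0
```

Emit:
apply_moves([
  [0,-0.3,-0.6,0,0,0,-0.09],
  [0,0,0,0,0,0,-0.081],
  [0,0,0,0,0,0,0],
])

```text
time_s: 16.3
ee_pos: [0.4917, -0.2878, 0.1946]
eef_rot: [-3.142, 0.0, 0.085]
force: [0.8, 0.2, -0.2]
grip_width: 0.0942
grip_force: 0.0
```

```bash
python3 - <<'E'
from m import *
t=ctrl.camera("top");s=ctrl.camera("scene")
np.savez("t2.npz",**t);np.savez("s2.npz",**s)
o=ctrl.get_obs();print(o["ee_pos"],o["eef_rot"],o["qpos"])
# references from the unobstructed pictures
t0=dict(np.load("t1.npz"));s0=dict(np.load("s1.npz"))
cnt(t0,(400,217,20,20),lambda h:(h[...,1]<75)&(h[...,0]>20)&(h[...,2]>130),.025,"glass top")
cnt(s0,(225,188,25,15),lambda h:(h[...,0]>20)&(h[...,2]>110)&(h[...,1]<90),.025,"glass scene")
f=lambda c,x,y,w,h:cv2.resize(c["img"][y:y+h,x:x+w,::-1],(400,300),interpolation=cv2.INTER_CUBIC)
cv2.imwrite("pics/c2.png",np.vstack([np.hstack([f(t,360,180,100,75),f(t,240,160,100,75)]),np.hstack([f(s,170,130,120,90),f(s,300,150,120,90)])]))
tip=o["ee_pos"]-[0,0,.025]
print(proj(t,tip),proj(s,tip), proj(s,tip+[0.004,-.047,0]),proj(s,tip+[-.004,.047,0]))
E
```

```text
[ 0.49187703 -0.28737389  0.19460427] [-3.14153359e+00  2.19870638e-05  8.93915721e-02] [-5.93055674e-01  3.73992281e-01  1.50770888e+00  3.35783408e-05
  1.25994581e+00  8.88338810e-01]
glass top rect [ 490.6 -287. ] [38.1 38.2] 88.6 ell [ 490.4 -287.1] [38.3 38.5] area 1158
glass scene rect [ 492.5 -287.5] [39.  37.8] 3.4 ell [ 492.6 -287.6] [38.6 39. ] area 1178
[[423.52213517 224.18440304]] [[230.53620079 145.34223778]] [[210.03590926 147.27492866]] [[250.77782688 143.43393291]]
```

View pics/c2.png

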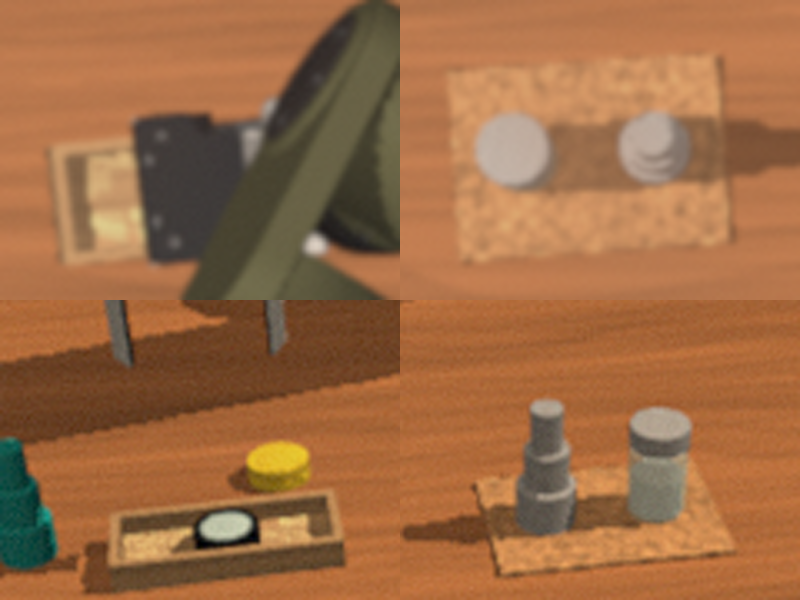

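Both things stand on the mat, at crop (514,150) and (655,148). The lens is clear in the tray and the finger tips project where expected. Next I go down onto the lens.

Emit:
apply_moves([
  [0,0,0.05,-3,0,0,0],
  [0,0,0,-4,0,0,0],
  [0,0,0,-4,0,0,0],
  [0,0,0,-2.4,0,0,0],
  [0,0,0,-1,0,0,0],
  [0,0,0,-0.6,0,0,0],
  [0,0,0,-0.4,0,0,0],
  [0,0,0,0,0,0,0],
  [0,0,0,0,0,0,0],
], grip_force=20)

```text
time_s: 17.3
ee_pos: [0.4923, -0.2872, 0.0416]
eef_rot: [3.141, -0.001, 0.087]
force: [1.4, -0.1, -0.5]
grip_width: 0.094
grip_force: 0.0
```

Emit:
apply_moves([
  [50,0,0,0,0,0,0],
  [80,0,0,0,0,0,0],
  [100,0,0,0,0,0,0],
  [110,0,0,0,0,0,0],
  [115,0,0,0,0,0,0],
  [120,0,0,0,0,0,0],
  [130,0,0,0,0,0,0],
  [255,0,0,0,0,0,0],
  [255,0,0,0,0,0,0],
  [255,0,0,0,0,0,0],
])

```text
time_s: 18.3
ee_pos: [0.4918, -0.287, 0.0407]
eef_rot: [3.142, -0.0, 0.087]
force: [-0.6, -0.1, 0.0]
grip_width: 0.0492
grip_force: 20.0
```

Emit:
apply_moves([
  [255,0,0,0.5,0,0,0],
  [255,0,0,1.5,0,0,0],
  [255,0,0,3,0,0,0],
  [255,0,0,4,0,0,0],
  [255,0,0,4,0,0,0],
  [255,0,0,2,0,0,0],
  [255,0,0.6,0,0,0,0],
  [255,0,2,0,0,0,0],
  [255,0,3,0,0,0,0],
  [255,0,4,0,0,0,0],
])

```text
time_s: 19.3
ee_pos: [0.4911, -0.1901, 0.1896]
eef_rot: [-3.141, 0.001, 0.085]
force: [0.9, -0.4, 0.1]
grip_width: 0.049
grip_force: 20.0
```

Emit:
apply_moves([
  [255,0,4,0,0,0,0],
  [255,0.1,4,0,0,0,0],
  [255,0.1,4,0,0,0,0],
  [255,0.1,4,0,0,0,0],
  [255,0.1,4,0,0,0,0],
  [255,0.1,4,0,0,0,0],
  [255,0.1,4,0,0,0,0],
  [255,0.1,4,0,0,0,0],
  [255,0.1,4,0,0,0,0],
  [255,0.1,4,0,0,0,0],
])

```text
time_s: 20.3
ee_pos: [0.4999, 0.2108, 0.1898]
eef_rot: [3.141, 0.001, 0.087]
force: [0.8, -0.8, -1.2]
grip_width: 0.0494
grip_force: 20.0
```

Emit:
apply_moves([
  [255,0,3,0,0,0,0],
  [255,0,2,0,0,0,0],
  [255,0,0,-2,0,0,0],
  [255,0,0,-3,0,0,0],
  [255,0,0,-1,0,0,0],
  [255,0,0,0,0,0,0],
  [255,0,0,0,0,0,0],
])

```text
time_s: 21.0
ee_pos: [0.5011, 0.2591, 0.1315]
eef_rot: [-3.141, -0.001, 0.087]
force: [0.4, 0.3, -0.2]
grip_width: 0.0493
grip_force: 20.0
```

```bash
python3 - <<'E'
from m import *
t=ctrl.camera("top");s=ctrl.camera("scene")
np.savez("t3.npz",**t);np.savez("s3.npz",**s)
o=ctrl.get_obs();print(o["ee_pos"],o["eef_rot"],o["qpos"])
f=lambda c,x,y,w,h:cv2.resize(c["img"][y:y+h,x:x+w,::-1],(400,300),interpolation=cv2.INTER_CUBIC)
cv2.imwrite("pics/c3.png",np.hstack([f(t,130,180,120,90),f(s,400,120,100,75)]))
z=o["ee_pos"][2]-.0337
cnt(s,(435,140,35,40),lambda h:(h[...,0]>20)&(h[...,2]>110)&(h[...,1]<90),z+.018,"glass scene")
E
```

```text
[0.50130832 0.25914273 0.13193719] [-3.14100219e+00 -1.74184621e-03  8.66037005e-02] [4.12199375e-01 4.28652351e-01 1.58689234e+00 2.51640824e-06
 1.12420876e+00 1.89639040e+00]
glass scene rect [501.7 257.9] [37.4 40.2] 71.6 ell [501.9 257.8] [38.1 39.7] area 1185
```

View pics/c3.png

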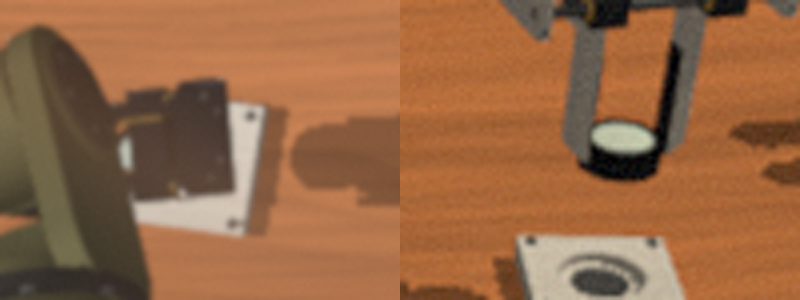

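The lens is held over the cell, and in the scene view the glass centre (622,138) lines up with the seat. Next I tilt it about the jaw axis.

Emit:
apply_moves([
  [255,0.24,0.03,0,-0.0057,0.0648,0],
  [255,0.24,0.03,0,-0.0057,0.0648,0],
  [255,0.24,0.03,0,-0.0057,0.0648,0],
  [255,0.23,0.04,0,-0.0057,0.0648,0],
  [255,0,0,-2,0,0,0],
  [255,0,0,-2,0,0,0],
  [255,0,0,-1.2,0,0,0],
  [255,0,0,-0.5,0,0,0],
  [255,0,0,0,0,0,0],
  [255,0,0,0,0,0,0],
])

```text
time_s: 22.1
ee_pos: [0.5108, 0.2605, 0.0747]
eef_rot: [-3.141, 0.259, 0.087]
force: [-0.0, -0.0, -0.1]
grip_width: 0.0493
grip_force: 20.0
```

```bash
python3 - <<'E'
from m import *
s=ctrl.camera("scene");t=ctrl.camera("top")
o=ctrl.get_obs();print(o["ee_pos"],o["eef_rot"],o["force"])
f=lambda c,x,y,w,h:cv2.resize(c["img"][y:y+h,x:x+w,::-1],(560,420),interpolation=cv2.INTER_CUBIC)
cv2.imwrite("pics/c4.png",f(s,410,140,80,60))
E
```

```text
[0.51070329 0.2604898  0.07459851] [-3.14138197  0.25879084  0.08698253] [-0.02252048  0.39187458 -0.41936455]
```

View pics/c4.png

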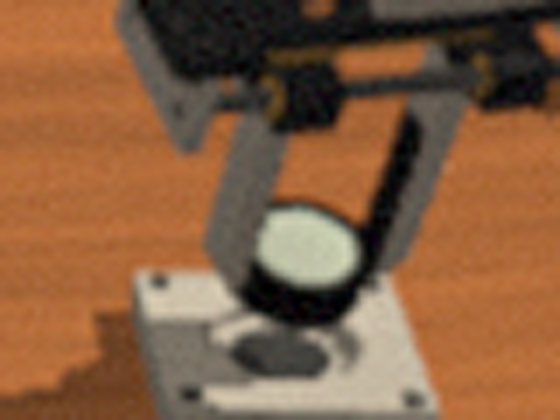

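The lens hangs tilted, low edge toward the camera, above the seat: lens bottom at (300,320), seat at (280,350). I lower its edge in.

Emit:
apply_moves([
  [255,0,0,-0.7,0,0,0],
  [255,0,0,-0.7,0,0,0],
  [255,0,0,-0.4,0,0,0],
  [255,0,0,-0.2,0,0,0],
  [255,0,0,0,0,0,0],
])

```text
time_s: 22.7
ee_pos: [0.5102, 0.2602, 0.0532]
eef_rot: [3.141, 0.261, 0.087]
force: [-0.1, -0.5, -0.6]
grip_width: 0.0496
grip_force: 20.0
```

Emit:
apply_moves([
  [255,0,0,-0.15,0,0,0],
  [255,0,0,-0.15,0,0,0],
  [255,0,0,-0.15,0,0,0],
  [255,0,0,-0.1,0,0,0],
  [255,0,0,0,0,0,0],
  [255,0,0,0,0,0,0],
])

```text
time_s: 23.3
ee_pos: [0.5103, 0.2603, 0.0481]
eef_rot: [3.141, 0.26, 0.087]
force: [-0.3, 0.9, -1.1]
grip_width: 0.0492
grip_force: 20.0
```

Emit:
apply_moves([
  [255,0.05,0,0,0,0,0],
  [255,0.05,0,0,0,0,0],
  [255,0.05,0,0,0,0,0],
  [255,0,0,0,0,0,0],
])

```text
time_s: 23.7
ee_pos: [0.511, 0.2604, 0.0482]
eef_rot: [3.141, 0.263, 0.087]
force: [-6.3, -0.4, 3.4]
grip_width: 0.0495
grip_force: 20.0
```

Emit:
apply_moves([
  [255,0.05,0,0,0,0,0],
  [255,0,0,0,0,0,0],
])

```text
time_s: 23.9
ee_pos: [0.5112, 0.2604, 0.0482]
eef_rot: [3.141, 0.263, 0.087]
force: [-9.2, -1.4, 4.0]
grip_width: 0.0492
grip_force: 20.0
```

Emit:
apply_moves([
  [255,0.05,0,0,0,0,0],
  [255,0,0,0,0,0,0],
])

```text
time_s: 24.1
ee_pos: [0.5114, 0.2604, 0.0482]
eef_rot: [3.141, 0.264, 0.087]
force: [-12.3, 0.1, 5.0]
grip_width: 0.0495
grip_force: 20.0
```

Emit:
apply_moves([
  [255,-0.23,0,0,0,0,0],
  [255,-0.23,0,0.1,0,0,0],
  [255,0,0,0.05,0,0,0],
  [255,0,0,0,0,0,0],
])

```text
time_s: 24.5
ee_pos: [0.5085, 0.2603, 0.0499]
eef_rot: [3.141, 0.26, 0.087]
force: [-0.2, -0.7, -0.8]
grip_width: 0.0496
grip_force: 20.0
```

Emit:
apply_moves([
  [255,-0.2,-0.017,-0.087,0.0045,-0.0518,0],
  [255,-0.196,-0.017,-0.096,0.0045,-0.0518,0],
  [255,-0.19,-0.017,-0.105,0.0045,-0.0518,0],
  [255,0,0,0,0,0,0],
])

```text
time_s: 24.9
ee_pos: [0.5019, 0.2598, 0.047]
eef_rot: [3.141, 0.103, 0.087]
force: [-0.1, 0.4, -1.4]
grip_width: 0.0491
grip_force: 20.0
```

Emit:
apply_moves([
  [255,-0.186,-0.016,-0.117,0.0045,-0.0518,0],
  [255,-0.178,-0.016,-0.125,0.0046,-0.052,0],
  [255,0,0,0,0,0,0],
  [255,0,0,0,0,0,0],
])

```text
time_s: 25.3
ee_pos: [0.4991, 0.2595, 0.0446]
eef_rot: [3.141, 0.002, 0.087]
force: [0.2, -0.6, -0.7]
grip_width: 0.0493
grip_force: 20.0
```

Emit:
apply_moves([
  [255,0,0,-0.05,0,0,0],
  [255,0,0,-0.05,0,0,0],
  [255,0,0,-0.05,0,0,0],
  [255,0,0,0,0,0,0],
])

```text
time_s: 25.7
ee_pos: [0.4988, 0.2594, 0.0427]
eef_rot: [3.141, 0.0, 0.087]
force: [-0.4, -0.3, -0.7]
grip_width: 0.049
grip_force: 20.0
```

Emit:
apply_moves([
  [255,0,0,-0.05,0,0,0],
  [255,0,0,-0.03,0,0,0],
  [255,0,0,0,0,0,0],
])

```text
time_s: 26.0
ee_pos: [0.4988, 0.2595, 0.0426]
eef_rot: [3.141, -0.0, 0.087]
force: [-3.2, -1.4, 5.8]
grip_width: 0.0494
grip_force: 20.0
```

The lens is home: contact came at the expected height of 42.7 mm. I release it and check.

Emit:
apply_moves([
  [255,0,0,0.03,0,0,0],
  [110,0,0,0,0,0,0],
  [90,0,0,0,0,0,0],
  [60,0,0,0,0,0,0],
  [0,0,0,0,0,0,0],
  [0,0,0,0,0,0,0],
  [0,0,0,3,0,0,0],
  [0,0,0,4,0,0,0],
  [0,0,0,4,0,0,0],
  [0,0,0,4,0,0,0],
])

```text
time_s: 27.0
ee_pos: [0.4985, 0.2594, 0.194]
eef_rot: [3.141, 0.0, 0.087]
force: [0.6, -0.2, 0.4]
grip_width: 0.0941
grip_force: 0.0
```

Emit:
apply_moves([
  [0,0,-1,0,0,0,0.14],
  [0,0.6,-3,0,0,0,0.14],
  [0,0.6,-3,0,0,0,0.14],
  [0,0.8,-3,0,0,0,0.14],
  [0,0.8,-3,0,0,0,0.14],
  [0,0.8,-3,0,0,0,0.14],
  [0,0.8,-3,0,0,0,0.14],
  [0,0.8,-3,0,0,0,0.14],
  [0,0.8,-3,0,0,0,0.14],
  [0,0.75,-3,0,0,0,0.14],
])

```text
time_s: 28.0
ee_pos: [0.5664, -0.0218, 0.1924]
eef_rot: [3.141, 0.0, 1.493]
force: [0.9, 0.2, -0.4]
grip_width: 0.0944
grip_force: 0.0
```

Emit:
apply_moves([
  [0,0.35,-0.9,0,0,0,0.09],
  [0,0,0,0,0,0,0.081],
  [0,0,0,0,0,0,0],
])

```text
time_s: 28.3
ee_pos: [0.5697, -0.0299, 0.1922]
eef_rot: [-3.142, -0.0, 1.658]
force: [-0.5, 0.5, 0.4]
grip_width: 0.0943
grip_force: 0.0
```

```bash
python3 - <<'E'
from m import *
t=ctrl.camera("top");s=ctrl.camera("scene")
o=ctrl.get_obs();print(o["ee_pos"],o["eef_rot"])
cnt(t,(165,205,45,45),lambda h:(h[...,1]<75)&(h[...,0]>20)&(h[...,2]>130),.027,"glass top")
cnt(s,(430,172,40,35),lambda h:(h[...,0]>20)&(h[...,2]>110)&(h[...,1]<90),.027,"glass scene")
f=lambda c,x,y,w,h:cv2.resize(c["img"][y:y+h,x:x+w,::-1],(400,300),interpolation=cv2.INTER_CUBIC)
cv2.imwrite("pics/c5.png",np.vstack([np.hstack([f(t,145,190,80,60),f(s,410,160,80,60)]),np.hstack([f(t,240,150,120,90),f(s,300,120,120,90)])]))
E
```

```text
[ 0.56968405 -0.02937128  0.19233943] [ 3.14143793e+00 -1.08412015e-06  1.65548536e+00]
glass top rect [498.7 259.2] [36.9 35.4] 0.2 ell [498.5 259.2] [35.8 36.5] area 1027
glass scene rect [498.9 257.9] [41.  38.3] 0.5 ell [498.7 258.5] [37.5 42.3] area 1238
```

View pics/c5.png

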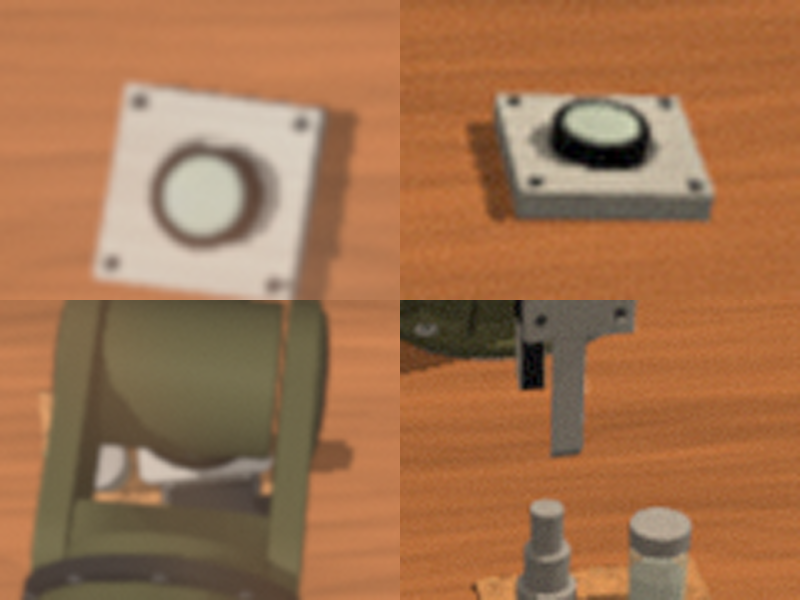

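The lens sits flat in the seat: glass at (203,193) in the top crop, and an even rim in the scene crop. Next is the mandrel.

Emit:
apply_moves([
  [0,0,0,-3,0,0,0],
  [0,0,0,-4,0,0,0],
  [0,0,0,-3,0,0,0],
  [0,0,0,-1.5,0,0,0],
  [0,0,0,-1.1,0,0,0],
  [0,0,0,0,0,0,0],
], grip_force=30)

```text
time_s: 29.0
ee_pos: [0.5696, -0.0293, 0.0659]
eef_rot: [-3.141, -0.0, 1.657]
force: [0.8, -0.3, -0.5]
grip_width: 0.0939
grip_force: 0.0
```

Emit:
apply_moves([
  [60,0,0,0,0,0,0],
  [100,0,0,0,0,0,0],
  [130,0,0,0,0,0,0],
  [145,0,0,0,0,0,0],
  [155,0,0,0,0,0,0],
  [165,0,0,0,0,0,0],
  [175,0,0,0,0,0,0],
  [255,0,0,0,0,0,0],
  [255,0,0,0,0,0,0],
  [255,0,0,0,0,0,0],
])

```text
time_s: 30.0
ee_pos: [0.5698, -0.0295, 0.0663]
eef_rot: [3.141, 0.0, 1.658]
force: [0.4, 0.5, -0.9]
grip_width: 0.0333
grip_force: 30.0
```

Emit:
apply_moves([
  [255,0,0,0.5,0,0,0],
  [255,0,0,1.5,0,0,0],
  [255,0,0,3,0,0,0],
  [255,0,0,4,0,0,0],
  [255,0,0,2,0,0,0],
])

```text
time_s: 30.5
ee_pos: [0.5704, -0.0296, 0.1807]
eef_rot: [3.137, 0.001, 1.658]
force: [-0.4, -0.0, -2.7]
grip_width: 0.0334
grip_force: 30.0
```

Emit:
apply_moves([
  [255,-0.4,-1.5,0,0,0,0],
  [255,-0.8,-3.1,0,0,0,0],
  [255,-0.8,-3.5,0,0,0,0],
  [255,-0.8,-3.6,0,0,0,0],
  [255,-0.8,-3.6,0,0,0,0],
  [255,-0.9,-3.6,0,0,0,0],
  [255,-0.8,-3.6,0,0,0,0],
  [255,-0.8,-3.5,0,0,0,0],
  [255,-0.8,-3.0,0,0,0,0],
  [255,-0.5,-1.7,0,0,0,0],
])

```text
time_s: 31.5
ee_pos: [0.494, -0.3388, 0.1754]
eef_rot: [-3.14, -0.001, 1.656]
force: [0.5, -0.3, -4.4]
grip_width: 0.0335
grip_force: 30.0
```

Emit:
apply_moves([
  [255,0,0,0,0,0,0],
  [255,0,0,0,0,0,0],
])

```text
time_s: 31.7
ee_pos: [0.4955, -0.3361, 0.1758]
eef_rot: [-3.141, -0.001, 1.657]
force: [0.1, 0.9, -4.0]
grip_width: 0.0335
grip_force: 30.0
```

Emit:
apply_moves([
  [255,0,0,-1.5,0,0,0],
  [255,0,0,-3,0,0,0],
  [255,0,0,-3,0,0,0],
  [255,0,0,-1.6,0,0,0],
  [255,0,0,-0.7,0,0,0],
  [255,0,0,-0.4,0,0,0],
  [255,0,0,-0.2,0,0,0],
  [255,0,0,-0.1,0,0,0],
  [255,0,0,-0.06,0,0,0],
  [255,0,0,0,0,0,0],
])

```text
time_s: 32.7
ee_pos: [0.4959, -0.3366, 0.0712]
eef_rot: [3.141, 0.001, 1.658]
force: [-0.3, -0.2, -3.5]
grip_width: 0.0335
grip_force: 30.0
```

Emit:
apply_moves([
  [255,0,0,-0.05,0,0,0],
  [255,0,0,0,0,0,0],
])

```text
time_s: 32.9
ee_pos: [0.4957, -0.3366, 0.0704]
eef_rot: [3.141, 0.0, 1.658]
force: [-0.2, 0.6, -4.2]
grip_width: 0.0336
grip_force: 30.0
```

Emit:
apply_moves([
  [255,0,0,-0.08,0,0,0],
  [255,0,0,-0.05,0,0,0],
  [255,0,0,-0.03,0,0,0],
  [255,0,0,0,0,0,0],
])

```text
time_s: 33.3
ee_pos: [0.4958, -0.3366, 0.0693]
eef_rot: [3.141, 0.0, 1.658]
force: [-3.4, 1.9, 5.8]
grip_width: 0.0331
grip_force: 30.0
```

Emit:
apply_moves([
  [255,0,0,0.03,0,0,0],
  [150,0,0,0,0,0,0],
  [110,0,0,0,0,0,0],
  [60,0,0,0,0,0,0],
  [0,0,0,0,0,0,0],
  [0,0,0,0,0,0,0],
  [0,0,0,3,0,0,0],
  [0,0,0,4,0,0,0],
  [0,0,0,4,0,0,0],
  [0,0,0,2,0,0,0],
])

```text
time_s: 34.3
ee_pos: [0.4964, -0.3369, 0.2027]
eef_rot: [3.138, 0.003, 1.658]
force: [0.0, -0.4, 0.8]
grip_width: 0.0935
grip_force: 0.0
```

Emit:
apply_moves([
  [0,0.7,3.91,0,0,0,0],
  [0,0.7,3.91,0,0,0,0],
  [0,0.7,3.91,0,0,0,0],
  [0,0.7,3.91,0,0,0,0],
  [0,0.7,3.91,0,0,0,0],
  [0,0.7,3.91,0,0,0,0],
  [0,0.7,3.91,0,0,0,0],
  [0,0.7,3.91,0,0,0,0],
  [0,0.7,3.91,0,0,0,0],
  [0,0.7,3.91,0,0,0,0],
])

```text
time_s: 35.3
ee_pos: [0.5658, 0.0561, 0.1991]
eef_rot: [3.141, 0.0, 1.658]
force: [0.8, -0.5, 1.0]
grip_width: 0.0941
grip_force: 0.0
```

Emit:
apply_moves([
  [0,0,0,-3,0,0,0],
  [0,0,0,-4,0,0,0],
  [0,0,0,-3,0,0,0],
  [0,0,0,-1.5,0,0,0],
  [0,0,0,-1.6,0,0,0],
  [0,0,0,0,0,0,0],
], grip_force=20)

```text
time_s: 35.9
ee_pos: [0.5652, 0.0544, 0.0668]
eef_rot: [-3.139, -0.0, 1.658]
force: [-0.3, -0.3, -0.5]
grip_width: 0.0941
grip_force: 0.0
```

Emit:
apply_moves([
  [60,0,0,0,0,0,0],
  [90,0,0,0,0,0,0],
  [110,0,0,0,0,0,0],
  [120,0,0,0,0,0,0],
  [130,0,0,0,0,0,0],
  [140,0,0,0,0,0,0],
  [150,0,0,0,0,0,0],
  [255,0,0,0,0,0,0],
  [255,0,0,0,0,0,0],
  [255,0,0,0,0,0,0],
])

```text
time_s: 36.9
ee_pos: [0.5658, 0.0545, 0.068]
eef_rot: [3.141, 0.0, 1.658]
force: [1.1, 0.1, 1.1]
grip_width: 0.0443
grip_force: 20.0
```

Emit:
apply_moves([
  [255,0,0,0.5,0,0,0],
  [255,0,0,1.5,0,0,0],
  [255,0,0,3,0,0,0],
  [255,0,0,4,0,0,0],
  [255,0,0,3,0,0,0],
])

```text
time_s: 37.4
ee_pos: [0.5659, 0.0545, 0.1914]
eef_rot: [3.139, 0.0, 1.658]
force: [0.6, 0.5, -1.5]
grip_width: 0.0436
grip_force: 20.0
```

Emit:
apply_moves([
  [255,-0.4,-1.2,0,0,0,0],
  [255,-0.8,-2.9,0,0,0,0],
  [255,-0.9,-3.3,0,0,0,0],
  [255,-0.9,-3.3,0,0,0,0],
  [255,-0.9,-3.4,0,0,0,0],
  [255,-0.9,-3.4,0,0,0,0],
  [255,-0.9,-3.4,0,0,0,0],
  [255,-0.9,-3.4,0,0,0,0],
  [255,-0.8,-3.0,0,0,0,0],
  [255,-0.5,-1.75,0,0,0,0],
])

```text
time_s: 38.4
ee_pos: [0.4854, -0.2381, 0.1877]
eef_rot: [-3.141, -0.0, 1.656]
force: [-0.3, -0.1, -1.8]
grip_width: 0.0436
grip_force: 20.0
```

Emit:
apply_moves([
  [255,0,0,0,0,0,0],
  [255,0,0,-1.5,0,0,0],
  [255,0,0,-3,0,0,0],
  [255,0,0,-3,0,0,0],
  [255,0,0,-2.4,0,0,0],
  [255,0,0,-0.8,0,0,0],
  [255,0,0,-0.5,0,0,0],
  [255,0,0,-0.2,0,0,0],
  [255,0,0,-0.1,0,0,0],
  [255,0,0,0,0,0,0],
])

```text
time_s: 39.4
ee_pos: [0.4871, -0.2361, 0.0737]
eef_rot: [3.14, 0.001, 1.658]
force: [0.7, -0.4, -1.9]
grip_width: 0.0435
grip_force: 20.0
```

Emit:
apply_moves([
  [255,0,0,-0.1,0,0,0],
  [255,0,0,-0.1,0,0,0],
  [255,0,0,-0.06,0,0,0],
  [255,0,0,0,0,0,0],
])

```text
time_s: 39.8
ee_pos: [0.4869, -0.2361, 0.0709]
eef_rot: [3.141, 0.0, 1.658]
force: [-1.6, 1.2, 5.4]
grip_width: 0.0437
grip_force: 20.0
```

Emit:
apply_moves([
  [255,0,0,-0.05,0,0,0],
  [255,0,0,0,0,0,0],
])

```text
time_s: 40.0
ee_pos: [0.487, -0.2362, 0.0709]
eef_rot: [3.141, 0.001, 1.658]
force: [-4.0, 2.4, 10.9]
grip_width: 0.0436
grip_force: 20.0
```

Emit:
apply_moves([
  [255,0,0,0.05,0,0,0],
  [120,0,0,0,0,0,0],
  [90,0,0,0,0,0,0],
  [60,0,0,0,0,0,0],
  [0,0,0,0,0,0,0],
  [0,0,0,0,0,0,0],
  [0,0,0,3,0,0,0],
  [0,0,0,4,0,0,0],
  [0,0,0,4,0,0,0],
  [0,0,0,3,0,0,0],
])

```text
time_s: 41.0
ee_pos: [0.4869, -0.2361, 0.2129]
eef_rot: [3.14, 0.001, 1.658]
force: [0.7, -0.6, -0.5]
grip_width: 0.0937
grip_force: 0.0
```

Emit:
apply_moves([
  [0,0,3,0,0,0,0],
  [0,0,4,0,0,0,0],
  [0,0,4,0,0,0,0],
  [0,0,4,0,0,0,0],
  [0,0,4,0,0,0,0],
  [0,0,3,0,0,0,0],
  [0,0,0,0,0,0,0],
  [0,0,0,0,0,0,0],
])

```text
time_s: 41.8
ee_pos: [0.4867, -0.0158, 0.2104]
eef_rot: [3.141, 0.0, 1.659]
force: [0.4, 0.7, -0.3]
grip_width: 0.0936
grip_force: 0.0
```

```bash
python3 - <<'E'
from m import *
t=ctrl.camera("top");s=ctrl.camera("scene")
cnt(t,(373,210,30,35),lambda h:(h[...,1]<60)&(h[...,2]>150),.081,"jar lid top")
cnt(t,(165,205,45,45),lambda h:(h[...,1]<75)&(h[...,0]>20)&(h[...,2]>130),.027,"glass top")
f=lambda c,x,y,w,h:cv2.resize(c["img"][y:y+h,x:x+w,::-1],(400,300),interpolation=cv2.INTER_CUBIC)
cv2.imwrite("pics/c6.png",np.vstack([np.hstack([f(t,360,180,100,75),f(t,145,190,80,60)]),np.hstack([f(s,170,130,120,90),f(s,410,160,80,60)])]))
E
```

```text
Traceback (most recent call last):
  File "m.py", line 7, in cnt
    k=max(cv2.findContours(m,cv2.RETR_EXTERNAL,cv2.CHAIN_APPROX_NONE)[0],key=cv2.contourArea)
ValueError: max() iterable argument is empty
```

```bash
python3 - <<'E'
from m import *
t=ctrl.camera("top");s=ctrl.camera("scene")
f=lambda c,x,y,w,h:cv2.resize(c["img"][y:y+h,x:x+w,::-1],(400,300),interpolation=cv2.INTER_CUBIC)
cv2.imwrite("pics/c6.png",np.vstack([np.hstack([f(t,360,180,100,75),f(t,145,190,80,60)]),np.hstack([f(s,170,130,120,90),f(s,410,160,80,60)])]))
E
```

```text
(no output)
```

View pics/c6.png

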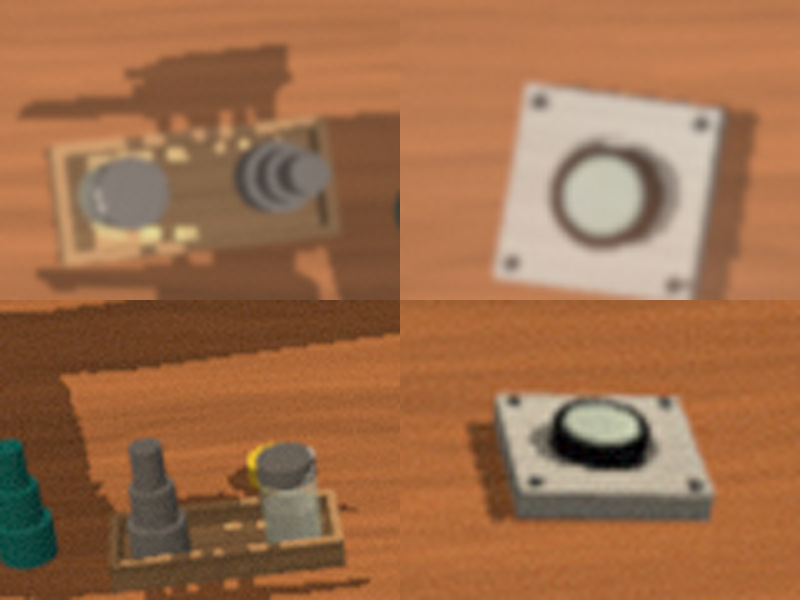

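The mandrel (311,175) and the jar (129,192) stand upright in the tray, shaded by the arm, at their starting pixels. The lens lies flat in the cell. I hand in.

```bash
python3 -c "
from station import ctrl
print(ctrl.hand_in())"
```

```text
the job is handed in; nothing more can be done
None
```

I handed the job in at about 42 s: the lens went into the cell edge first and lies flat in its seat, and the jar and mandrel stand upright in the tray, about where they started. The result was not reported back.

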